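# Load the solder-paste warm-up station

### The job

Set the cold solder-paste cartridges to warm: draw each one straight up out of the light stand without tipping or lifting the stand, and stand it nozzle down in a well of the warm-up station, one to a well. Every end cap must be pushed fully home so that no damp gets in; only when all cartridges are in the wells with their caps home, press the START button fully down and let it come up again. Leave the stand on its feet, do not pull a cap off, and leave the spool, the tip cleaner and the flux jar that stand between them alone.

Things in the scene. Friction and masses are not known exactly. Their poses are not given: they have to be found in the camera images.
- station: Paste warm-up station, a white box fixed to the bench, 192 mm (x) by 300 mm (y). Origin under its middle at bench level, x towards its back, z up. Front (x -94 to +2 mm): control panel, top 60 mm up, with dark display and round START button. Behind it an aluminium block, top 66 mm up, with four wells in a row along y at x = +40 mm. Casing round the block 64 mm high.
- well1 (a point): Centre of the mouth of well 1 of the station, level with the block's top (66 mm above the bench). Well 36 mm in diameter, 48 mm deep with a flat floor (18 mm above the bench); wells stand 58 mm apart. Any cartridge may go in any well, one to a well.
- well2 (a point): Centre of the mouth of well 2 of the station, level with the block's top (66 mm above the bench). Well 36 mm in diameter, 48 mm deep with a flat floor (18 mm above the bench); wells stand 58 mm apart. Any cartridge may go in any well, one to a well.
- well3 (a point): Centre of the mouth of well 3 of the station, level with the block's top (66 mm above the bench). Well 36 mm in diameter, 48 mm deep with a flat floor (18 mm above the bench); wells stand 58 mm apart. Any cartridge may go in any well, one to a well.
- well4 (a point): Centre of the mouth of well 4 of the station, level with the block's top (66 mm above the bench). Well 36 mm in diameter, 48 mm deep with a flat floor (18 mm above the bench); wells stand 58 mm apart. Any cartridge may go in any well, one to a well.
- start_top (a point): Centre of the top of the START button, a white cap 28 mm in diameter on a grey housing on the station's front panel. It is pressed straight down; press travel 6 mm, fully down takes about 5 N, springs back.
- start (a joint): START button: 0 = up, 0.006 m = fully down.
- stand: Loose stand of white sheet plastic, only 100 g, 50 (x) by 246 (y) by 70 mm high. Origin under its middle, z up. Five holes along y, at -96, -48, 0, 48, 96 mm: 33 mm wide in the top plate (top 70 mm up), above 19 mm square nozzle pockets in the base (floor 4 mm up). A cartridge has 1.5 mm play all round and must rise about 70 mm to come clear.
- cart1_mid (a point): Centre of cartridge 1, 70 mm above its lower end, z from nozzle to end cap. 140 mm long with cap home: black nozzle cap 16 mm dia (0 to 20 mm), cone to 31 mm, grey barrel 30 mm dia (31 to 128 mm), black end cap 29 mm dia, 12 mm thick. 75 to 125 g. Starts upright in the stand, nozzle down; stands the same way in a well (3 mm play all round). All alike; 3 or 4 are there, None if absent.
- cart2_mid (a point): Centre of cartridge 2, 70 mm above its lower end, z from nozzle to end cap. 140 mm long with cap home: black nozzle cap 16 mm dia (0 to 20 mm), cone to 31 mm, grey barrel 30 mm dia (31 to 128 mm), black end cap 29 mm dia, 12 mm thick. 75 to 125 g. Starts upright in the stand, nozzle down; stands the same way in a well (3 mm play all round). All alike; 3 or 4 are there, None if absent.
- cart3_mid (a point): Centre of cartridge 3, 70 mm above its lower end, z from nozzle to end cap. 140 mm long with cap home: black nozzle cap 16 mm dia (0 to 20 mm), cone to 31 mm, grey barrel 30 mm dia (31 to 128 mm), black end cap 29 mm dia, 12 mm thick. 75 to 125 g. Starts upright in the stand, nozzle down; stands the same way in a well (3 mm play all round). All alike; 3 or 4 are there, None if absent.
- cart4_mid (a point): Centre of cartridge 4, 70 mm above its lower end, z from nozzle to end cap. 140 mm long with cap home: black nozzle cap 16 mm dia (0 to 20 mm), cone to 31 mm, grey barrel 30 mm dia (31 to 128 mm), black end cap 29 mm dia, 12 mm thick. 75 to 125 g. Starts upright in the stand, nozzle down; stands the same way in a well (3 mm play all round). All alike; 3 or 4 are there, None if absent.
- cart5_mid (a point): Centre of cartridge 5, 70 mm above its lower end, z from nozzle to end cap. 140 mm long with cap home: black nozzle cap 16 mm dia (0 to 20 mm), cone to 31 mm, grey barrel 30 mm dia (31 to 128 mm), black end cap 29 mm dia, 12 mm thick. 75 to 125 g. Starts upright in the stand, nozzle down; stands the same way in a well (3 mm play all round). All alike; 3 or 4 are there, None if absent.
- cap1 (a joint): How far cartridge 1's end cap stands proud of home, m: 0 = pushed fully home, it starts 0.004 to 0.008 proud, comes off beyond 0.0105. It is a friction fit along the cartridge's axis: about 5 N moves it and it stays where it is left.
- cap2 (a joint): How far cartridge 2's end cap stands proud of home, m: 0 = pushed fully home, it starts 0.004 to 0.008 proud, comes off beyond 0.0105. It is a friction fit along the cartridge's axis: about 5 N moves it and it stays where it is left.
- cap3 (a joint): How far cartridge 3's end cap stands proud of home, m: 0 = pushed fully home, it starts 0.004 to 0.008 proud, comes off beyond 0.0105. It is a friction fit along the cartridge's axis: about 5 N moves it and it stays where it is left.
- cap4 (a joint): How far cartridge 4's end cap stands proud of home, m: 0 = pushed fully home, it starts 0.004 to 0.008 proud, comes off beyond 0.0105. It is a friction fit along the cartridge's axis: about 5 N moves it and it stays where it is left.
- cap5 (a joint): How far cartridge 5's end cap stands proud of home, m: 0 = pushed fully home, it starts 0.004 to 0.008 proud, comes off beyond 0.0105. It is a friction fit along the cartridge's axis: about 5 N moves it and it stays where it is left.
- spool: Bystander: spool of solder wire standing on end, 62 mm in diameter, 45 mm high; origin under its middle.
- cleaner: Bystander: round black pot of brass wool, 66 mm in diameter, about 45 mm high; origin under its middle.
- jar: Bystander: small white flux jar, 44 mm in diameter, 50 mm high; origin under its middle.
There are look-alikes about, which are no part of the job. What is shaped like the part that bears cart5_mid but green or yellow is not meant.

How it is judged:
On the way, in this order (a step that is already met when the one before it is completed fails the run):
1. every cartridge stands in a well, nozzle down on its floor, let go, with its end cap home (z of cart1_mid in the frame of station between 0.082 and 0.093 m and y of cart1_mid in the frame of station between -0.1 and 0.1 m and x of cart1_mid in the frame of station between 0.03 and 0.05 m and angle between each of cart1_mid, cart2_mid, cart3_mid, cart4_mid, cart5_mid's own z axis and vertical below 0.15 rad and value of joint each of cap1, cap2, cap3, cap4, cap5 below 0.0015 m and contact force between each of cart1, cart2, cart3, cart4, cart5 and the fingers below 0.2 N and z of cart2_mid in the frame of station between 0.082 and 0.093 m and y of cart2_mid in the frame of station between -0.1 and 0.1 m and x of cart2_mid in the frame of station between 0.03 and 0.05 m and z of cart3_mid in the frame of station between 0.082 and 0.093 m and y of cart3_mid in the frame of station between -0.1 and 0.1 m and x of cart3_mid in the frame of station between 0.03 and 0.05 m and z of cart4_mid in the frame of station between 0.082 and 0.093 m and y of cart4_mid in the frame of station between -0.1 and 0.1 m and x of cart4_mid in the frame of station between 0.03 and 0.05 m and z of cart5_mid in the frame of station between 0.082 and 0.093 m and y of cart5_mid in the frame of station between -0.1 and 0.1 m and x of cart5_mid in the frame of station between 0.03 and 0.05 m), for 0.3 s.
2. the START button is pressed fully down (value of joint start above 0.005 m), for 0.05 s.
At the end, for the whole second after the job is handed in: Every cartridge stands let go in a well (within 5 mm of its floor, tilt under 0.15 rad), cap within 1.5 mm of home; START was then pressed (5 mm of 6) and is up again (within 1.5 mm); the stand is upright on the bench (tilt under 0.1 rad); all at rest (all of step 1 and value of joint start below 0.0015 m and angle between stand's own z axis and vertical below 0.1 rad and height (world z) of stand below 0.006 m and linear speed of each of stand, cart1, cart2, cart3, cart4, cart5 below 0.02 m/s); the robot touches nothing.
It fails at once if the stand is tipped more than 0.2 rad or lifted more than 15 mm off the bench (angle between stand's own z axis and vertical above 0.2 rad or height (world z) of stand above 0.015 m).
It fails at once if an end cap is pulled off (more than 10.5 mm proud) (value of joint any of cap1, cap2, cap3, cap4, cap5 above 0.0105 m).
It fails at once if START is pressed (3 mm or more) while a cartridge is not in a well or a cap stands more than 2.5 mm proud (value of joint start above 0.003 m and ((z of cart1_mid in the frame of station above 0.096 m or z of cart1_mid in the frame of station below 0.079 m or y of cart1_mid in the frame of station below -0.11 m or y of cart1_mid in the frame of station above 0.11 m or value of joint cap1 above 0.0025 m) or (z of cart2_mid in the frame of station above 0.096 m or z of cart2_mid in the frame of station below 0.079 m or y of cart2_mid in the frame of station below -0.11 m or y of cart2_mid in the frame of station above 0.11 m or value of joint cap2 above 0.0025 m) or (z of cart3_mid in the frame of station above 0.096 m or z of cart3_mid in the frame of station below 0.079 m or y of cart3_mid in the frame of station below -0.11 m or y of cart3_mid in the frame of station above 0.11 m or value of joint cap3 above 0.0025 m) or (z of cart4_mid in the frame of station above 0.096 m or z of cart4_mid in the frame of station below 0.079 m or y of cart4_mid in the frame of station below -0.11 m or y of cart4_mid in the frame of station above 0.11 m or value of joint cap4 above 0.0025 m) or (z of cart5_mid in the frame of station above 0.096 m or z of cart5_mid in the frame of station below 0.079 m or y of cart5_mid in the frame of station below -0.11 m or y of cart5_mid in the frame of station above 0.11 m or value of joint cap5 above 0.0025 m))).
It fails at once if the spool, the tip cleaner or the flux jar is moved more than 40 mm (distance of any of spool, cleaner, jar from where it was at the start of the episode above 0.04 m).
Of cart1, cart2, cart3, cart4, cart5 only 3 to 4 are there at a start; the rules pass over those that are not, and their reading is None.
At some moment in a run one of stand may be knocked a few centimetres aside while the robot is not near it.
Once in a run the grip may slacken for a moment while it holds something.
It also fails if it takes over 208 s, if anything falls off the work surface, if the arm or the gripper's body presses on something with over 40 N, if the wrist force passes 120 N, or if a joint passes its speed limit or range.

### The arm

A 6-joint arm with a two-finger parallel gripper is mounted at the origin on the work surface. World frame = base frame: x ahead of the robot, y to its left, z up, the work surface at z = 0. Lengths are in m, angles in rad, forces in N, time in s.
With the tool pointing down it reaches from about 0.375 to 0.9 m from the base axis. Payload 3.1 kg.
Tool frame: the origin (TCP) lies between the finger pads; the fingertips stand 8 mm ahead of it and the grasp point (between the pads) lies 11 mm behind it; z points along the fingers, y is the direction in which the jaws open and shut (so a half turn about z gives the same grasp; the last joint's range is limited). The gripper opens to 85 mm and grips with 20 to 120 N. Pads are 22 mm wide; open, the fingers measure 114 mm over their backs; the gripper's body (76 mm by 85 mm) begins 54 mm behind the grasp point. The pads swing forward as they close: fully open they stand 13 mm farther back than shut.
Start: joints at [1.131, 0.527, 1.433, -0, 1.181, -0.178], TCP at [0.161, 0.604, 0.239] pointing down, gripper open.
Joint ranges: [-3.08, 3.08], [-0.75, 2.2], [0.22, 2.44], [-1.43, 4.57], [0, 2.65], [-2.85, 2.85]. Speed limits (rad/s): [2.79, 2.79, 3.14, 3.14, 3.14, 3.14].

### API

Orientations are given as [roll, pitch, yaw] about the fixed x, y, z axes, in that order (R = Rz(yaw) Ry(pitch) Rx(roll)).
In Python, from cell import env, cams gives the robot as it stands. The module is installed in compiled form; this text tells all that it offers.
- The arm moves only by the tool send_rows, never from a script. Its argument "motion" is a list of rows, each a list of 3 entries, a list of its own where there are three numbers: the shift along the tool's x, y, z in mm, then the turn, a rotation vector about the tool's x, y, z in degrees, then the closure, from -1 (fully open) to 1 (shut), so that 0 is half open. A call has 1 to 12 rows; each row is the pose to reach, as a shift and turn from the pose measured when the call began, along the tool's axes at that moment; what a row does not reach only later rows make up. A row lasts 1/12 s, in which the tool goes at most 41.7 mm and 7.16 degrees, less where a joint would pass 70% of its speed; a pose out of reach is approached as far as the arm can. A call with a gripper value outside its range is refused whole. The fingers move at their own pace and stop on an object; "grip_force" is the grip in N (left out, the last holds). Time passes only in rows, so rows that repeat a pose let the fingers close. It gives the time, the measured TCP pose, the force and the opening at its end, in the units of the state.
- env.observe(): the state, without advancing time (a new reading comes with each control period).
- cams.capture(name): name is "side" or "top" or "wrist"; returns the picture (480x640x3 uint8, blue, green, red); there is no depth.
- cams.camera_info(name): a dict with "fx", "fy", "cx", "cy" (pixels), "origin" and "orientation" of the camera in the world; the wrist camera has in their place "tool_from_camera" (4x4, takes a point from camera to tool coordinates, whose origin is the TCP and whose axes are the flange's). Camera axes: x right, y up, looking along -z (the intrinsics and any distortion apply to the point x, -y, -z); pixel columns grow to the right and rows downward; lengths in m; the calibration is good to about 2 mm. The wrist camera is an equidistant fisheye: a pixel r from the principal point sees the ray r / f radians off the axis. A picture is of the moment at which its call begins: read the wrist's pose just before it. camera_info takes no time and is no camera call.
- env.close_job(): hands the job in, once; it reports no verdict.
Trained networks look in the newest picture that a camera, given by its name, has taken for a name from the list of things; names that differ only in an ending like _2 or _b are one class to them, and where a whole thing is asked for, a point or a joint stands for the part that bears it (a point fixed in the world has none). Each returns a list of dicts, best first, with "confidence" (0 to 1); they miss things now and then, are a little off and sometimes report something else, mostly with a low value. They report only what shows in the picture. A call takes as long as a camera call. They do not tell look-alikes from the thing itself.
- cams.search_frame(camera, target): "pixel" ([column, row] in pixels, amid what is visible of it).
The state is a dict: "t": time; "joint_pos": joint angles; "qvel": joint speeds; "tau": joint torques, N m; "tool_pos": TCP position; "ee_rot": TCP orientation; "wrist_force": force on the tool from outside, world axes, zero at the start; "moment": the same for the moment, N m; "finger_gap": opening from 0.0 (shut) to 1.0 (fully open).
Only numpy, scipy, OpenCV 4.12 (cv2) and the standard library are available. Lean on these libraries where they do the work, as an engineer would, in place of code of your own. Each camera call takes 0.05 s, during which the arm holds its last target. There are 200 camera calls.

## Working session

There is one attempt and no reset: what is moved stays moved. The work goes in short steps, Python scripts to look and compute and a tool call to move; the robot and the scene stay as the last step left them, time stands still between calls to the robot, and variables do not carry over. Pictures are saved under pics/ and viewed, about 12 in all and at most 16, crops included, and the job is handed in when it is done.

Besides the shell and the picture viewer there is one more tool, called after ">>>" as name(argument=value, ...), one argument or row to a line, values as JSON. send_rows: Moves the arm, as the interface text tells. Its arguments: {"type":"object","properties":{"motion":{"type":"array"},"grip_force":{"type":"number"}},"required":["motion"]}

```bash
mkdir -p pics; cat > h.py <<'E'
import numpy as np, cv2, json
from cell import env, cams
from scipy.spatial.transform import Rotation as R
def snap(n,fn=None):
    im=cams.capture(n)
    if fn: cv2.imwrite('pics/'+fn,im)
    return im
def Rot(o): 
    o=np.array(o,float)
    if o.shape==(3,3): return o
    return R.from_euler('xyz',o).as_matrix() if o.size==3 else R.from_quat(o).as_matrix()
def ray(n,px,st=None):
    i=cams.camera_info(n); u,v=(px[0]-i['cx'])/i['fx'],(px[1]-i['cy'])/i['fy']
    if n=='wrist':
        r=np.hypot(u,v); s=np.sin(r)/max(r,1e-9); d=np.array([u*s,-v*s,-np.cos(r)])
        st=st or env.observe(); T=np.array(i['tool_from_camera']); Rt=Rot(st['ee_rot'])
        return np.array(st['tool_pos'])+Rt@T[:3,3], Rt@T[:3,:3]@d
    return np.array(i['origin']),Rot(i['orientation'])@np.array([u,-v,-1])
def atz(n,px,z,st=None):
    o,d=ray(n,px,st); return o+d*(z-o[2])/d[2]
def proj(n,p,st=None):
    i=cams.camera_info(n)
    if n=='wrist':
        T=np.array(i['tool_from_camera']);st=st or env.observe()
        q=Rot(st['ee_rot']).T@(np.array(p)-st['tool_pos']); q=T[:3,:3].T@(q-T[:3,3])
        r=np.hypot(q[0],q[1]);th=np.arctan2(r,-q[2]); return np.array([i['cx']+i['fx']*th*q[0]/r,i['cy']-i['fy']*th*q[1]/r])
    q=Rot(i['orientation']).T@(np.array(p)-i['origin']); return np.array([i['cx']+i['fx']*q[0]/-q[2],i['cy']+i['fy']*q[1]/q[2]])
E
python3 - <<'E'
from h import *
for n in('top','side','wrist'):
    i=cams.camera_info(n); print(n,i)
    snap(n,n+'0.png')
    for t in ('station','start','start_top','stand','cart1','cap1','well1','spool','cleaner','jar') if n!='wrist' else ():
        try: print(t,[(d['confidence'],d['pixel']) for d in cams.search_frame(n,t)][:8])
        except Exception as e: print(t,e)
print(env.observe())
E
```

```text
top {'fx': 464.2910770719138, 'fy': 464.2910770719138, 'cx': 322.36593855757536, 'cy': 239.11129152941677, 'origin': array([0.44244657, 0.03890806, 1.08578463]), 'orientation': array([ 0.09352529, -0.00579102, -1.56178534])}
station [(0.93, [450.1, 237.6])]
start [(0.59, [485.1, 271.9])]
start_top [(0.44, [486.1, 273.6]), (0.25, [173.9, 239.1])]
stand [(0.58, [222.6, 233.0])]
cart1 it knows: cap, cart1_mid, cart2_mid, cart3_mid, cart4_mid, cart5_mid, cleaner, jar, spool, stand, start, start_top, station, well
cap1 [(0.69, [204.6, 288.3]), (0.68, [240.2, 227.9]), (0.53, [167.7, 283.5]), (0.47, [267.2, 221.5]), (0.43, [176.2, 237.5]), (0.43, [134.1, 241.4])]
well1 [(0.81, [447.9, 239.5])]
spool [(0.92, [341.7, 192.6])]
cleaner [(0.92, [333.9, 283.3])]
jar [(0.56, [341.4, 238.5])]
side {'fx': 543.5434001353469, 'fy': 543.5434001353469, 'cx': 314.90451317246203, 'cy': 242.52900100561266, 'origin': array([ 0.50285108, -0.59703072,  0.8276527 ]), 'orientation': array([ 0.70901397, -0.01585323, -0.02823169])}
station [(0.97, [333.2, 399.6])]
start [(0.57, [278.0, 444.9])]
start_top [(0.85, 
[... 951 characters left out ...]
+00,  0.00000000e+00,
         1.00000000e+00]])}
{'t': 1.05, 'joint_pos': array([ 1.13146691e+00,  5.27488940e-01,  1.43272216e+00,  1.77248507e-05,
        1.18141199e+00, -1.78496775e-01]), 'qvel': array([-0.0005192 ,  0.00111292, -0.00202526, -0.00040438, -0.00015513,
       -0.00094322]), 'tau': array([-1.80462498e-04, -4.42342079e+01, -1.78422618e+01, -2.42675251e-04,
        8.32529204e-04,  6.97371675e-06]), 'tool_pos': array([0.16112732, 0.60383544, 0.23931013]), 'ee_rot': array([-3.14156561e+00, -2.15412478e-05,  2.88075328e+00]), 'wrist_force': array([-0.04072586,  0.08845085, -0.08327235]), 'moment': array([-0.04123643,  0.0538361 , -0.02277657]), 'finger_gap': 1.000292332966134}
```

```bash
python3 - <<'E'
import cv2,numpy as np
a=cv2.imread('pics/top0.png');b=cv2.imread('pics/side0.png')
cv2.imwrite('pics/ts.png',np.vstack([cv2.resize(a[130:350,90:540],(800,391)),cv2.resize(b[60:260,200:460],(260,200))[:, :] if 0 else cv2.copyMakeBorder(cv2.resize(b[70:240,220:440],(265,205)),0,0,0,535,0)]))
cv2.imwrite('pics/b.png',b)
E
```

```text
(no output)
```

View pics/ts.png

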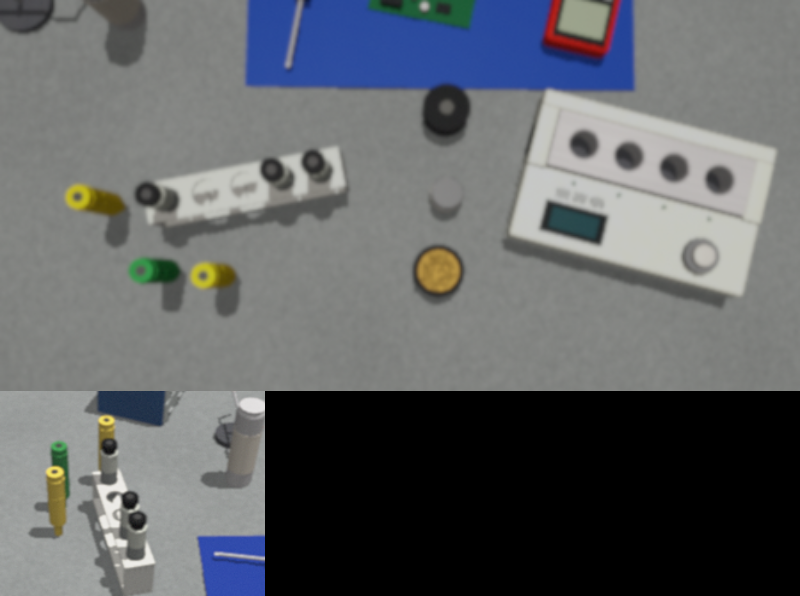

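View pics/b.png

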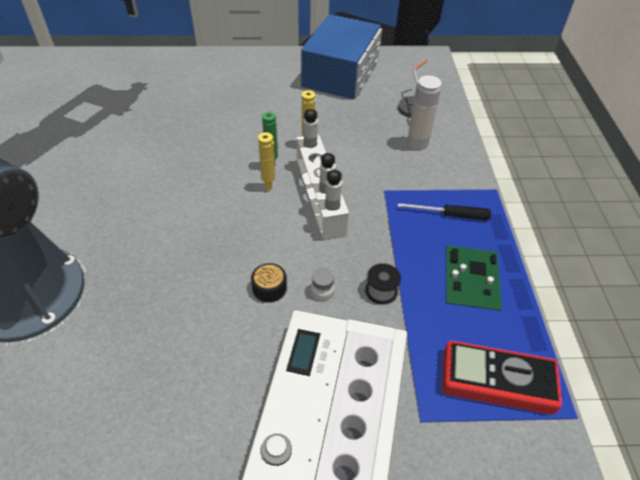

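Three grey cartridges with black caps stand in the white stand, at top-view px (173,239), (243,226) and (267,221). These are the ones meant. The yellow ones at (134,241) and (205,285) and the green one at (170,282) stand free, so they are look-alikes.

```bash
python3 - <<'E'
from h import *
for p in [(173,239),(243,226),(267,221),(134,241)]: print('cap top',atz('top',p,.150).round(4))
for p in [(311,116),(328,160),(333.5,176)]: print('cap side',atz('side',p,.150).round(4))
W=[(583,143),(629,156),(674,167),(719,180)]
w=np.array([atz('top',(a*.5625+90,b*.5625+130),.066) for a,b in W]); print('wells',w.round(4)); 
d=w[-1]-w[0]; print('pitch',np.linalg.norm(d)/3, 'ang',np.degrees(np.arctan2(d[1],d[0])))
for p in [(366,355.5),(360,389.5),(353,426),(346,466)]: print('well side',atz('side',p,.066).round(4))
print('btn',atz('top',(486,273),.068),atz('side',(276,445),.068))
for n,p in dict(spool=(341.7,192.6),cleaner=(333.9,283.3),jar=(341.4,238.5)).items(): print(n,atz('top',p,.045).round(3))
E
```

```text
cap top [0.5276 0.3361 0.15  ]
cap top [0.5554 0.1955 0.15  ]
cap top [0.5661 0.147  0.15  ]
cap top [0.5228 0.4145 0.15  ]
cap side [0.5316 0.3259 0.15  ]
cap side [0.5606 0.1889 0.15  ]
cap side [0.5687 0.1443 0.15  ]
wells [[ 0.6042 -0.1779  0.066 ]
 [ 0.5883 -0.2352  0.066 ]
 [ 0.575  -0.2912  0.066 ]
 [ 0.5593 -0.347   0.066 ]]
pitch 0.058326233660875214 ang -104.86323951052013
well side [ 0.607  -0.1789  0.066 ]
well side [ 0.5929 -0.2357  0.066 ]
well side [ 0.5782 -0.2914  0.066 ]
well side [ 0.5645 -0.3469  0.066 ]
btn [ 0.46680792 -0.32535454  0.068     ] [ 0.46854906 -0.31683885  0.068     ]
spool [ 0.647 -0.009  0.045]
cleaner [0.441 0.007 0.045]
jar [ 0.542 -0.009  0.045]
```

View pics/wrist0.png

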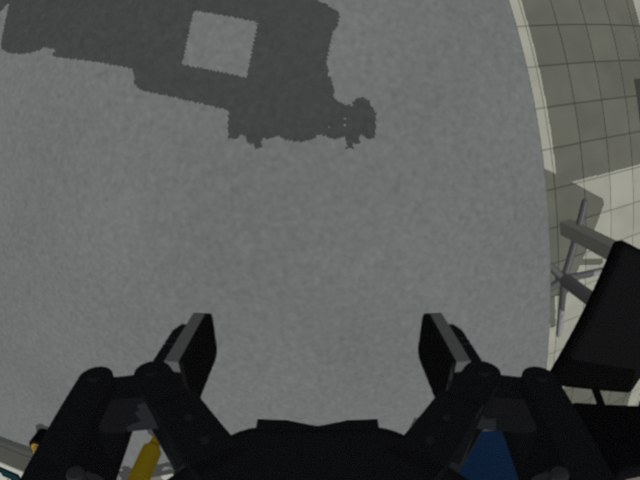

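```bash
cat >> h.py <<'E'
def to(x,y,z,yaw,st=None,q=''):
    st=st or env.observe(); Rt=Rot(st['ee_rot']); G=R.from_euler('xyz',[180,0,yaw],degrees=True).as_matrix()
    print(q,'shift',(1000*Rt.T@(np.array([x,y,z])-st['tool_pos'])).round(1),'turn',R.from_matrix(Rt.T@G).as_rotvec(degrees=True).round(2))
E
python3 -c "
from h import *
to(.57,.06,.33,101.5)"
```

```text
shift [-535.3 -420.   -90.7] turn [-0.   -0.   63.56]
```

>>> send_rows(
  motion=[
    [[-535, -420, -91], [0, 0, 63.5], -1],
    [[-535, -420, -91], [0, 0, 63.5], -1],
    [[-535, -420, -91], [0, 0, 63.5], -1],
    [[-535, -420, -91], [0, 0, 63.5], -1],
    [[-535, -420, -91], [0, 0, 63.5], -1],
    [[-535, -420, -91], [0, 0, 63.5], -1],
    [[-535, -420, -91], [0, 0, 63.5], -1],
    [[-535, -420, -91], [0, 0, 63.5], -1],
    [[-535, -420, -91], [0, 0, 63.5], -1],
    [[-535, -420, -91], [0, 0, 63.5], -1],
    [[-535, -420, -91], [0, 0, 63.5], -1],
    [[-535, -420, -91], [0, 0, 63.5], -1],
  ],
)

```text
t: 2.05
tool_pos: [0.4597, 0.2058, 0.3062]
ee_rot: [3.141, -0.0, 1.772]
wrist_force: [0.8, 0.7, -0.5]
finger_gap: 0.998
```

```bash
python3 -c "
from h import *
to(.57,.06,.33,101.5);print(env.observe()['tool_pos'])"
```

```text
shift [-165.    78.9  -23.8] turn [ 0.04 -0.01  0.05]
[0.45972321 0.20583518 0.30618787]
```

>>> send_rows(
  motion=[
    [[-40, 20, -6], [0, 0, 0], -1],
    [[-80, 39, -12], [0, 0, 0], -1],
    [[-120, 58, -18], [0, 0, 0], -1],
    [[-150, 72, -22], [0, 0, 0], -1],
    [[-165, 79, -24], [0, 0, 0], -1],
    [[-165, 79, -24], [0, 0, 0], -1],
    [[-165, 79, -24], [0, 0, 0], -1],
    [[-165, 79, -24], [0, 0, 0], -1],
  ],
)

```text
t: 2.72
tool_pos: [0.5692, 0.0606, 0.3298]
ee_rot: [-3.141, -0.001, 1.772]
wrist_force: [-0.4, 0.9, -0.3]
finger_gap: 1.0
```

```bash
python3 -c "
from h import *
st=env.observe();snap('wrist','w1.png');print(st['tool_pos'],st['ee_rot'])
for t in('cap1','stand','cart1_mid'): print(t,[(d['confidence'],d['pixel'],atz('wrist',d['pixel'],.15,st).round(4)) for d in cams.search_frame('wrist',t)])
"
```

```text
[0.56917323 0.06058524 0.32983014] [-3.14073746e+00 -1.19244768e-03  1.77243168e+00]
cap1 [(0.76, [336.8, 62.9], array([0.5594, 0.1963, 0.15  ]))]
stand [(0.69, [328.6, 53.1], array([0.5511, 0.2033, 0.15  ]))]
cart1_mid [(0.7, [336.6, 122.3], array([0.5695, 0.1466, 0.15  ])), (0.47, [338.6, 63.4], array([0.5609, 0.1962, 0.15  ]))]
```

View pics/w1.png

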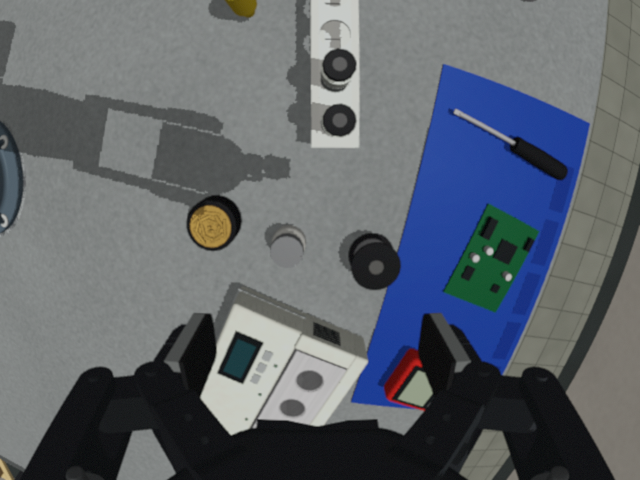

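The cap tops of the nearest two cartridges show at (339.5,120) and (340,65). The stand is square to the tool, and two wells show at (309,380) and (292,408).

```bash
python3 -c "
from h import *
st=env.observe()
for p in((339.5,120),(340,65)): print(atz('wrist',p,.15,st))
for p in((309,380),(292,408)): print(atz('wrist',p,.066,st))
c=atz('wrist',(339.5,120),.15,st)
to(c[0],c[1],.20,101.5,q='hover')
"
```

```text
[0.57158341 0.14965901 0.15      ]
[0.56236393 0.1957832  0.15      ]
[ 0.60893392 -0.17599048  0.066     ]
[ 0.59536295 -0.23280431  0.066     ]
hover shift [ 86.   20.1 130.3] turn [ 0.01 -0.03  0.16]
```

>>> send_rows(
  motion=[
    [[30, 6, 30], [0, 0, 0], -1],
    [[60, 12, 60], [0, 0, 0], -1],
    [[86, 19, 95], [0, 0, 0], -1],
    [[86, 19, 115], [0, 0, 0], -1],
    [[86, 19, 115], [0, 0, 0], -1],
    [[86, 19, 115], [0, 0, 0], -1],
    [[86, 19, 115], [0, 0, 0], -1],
  ],
)

```text
t: 3.5
tool_pos: [0.5714, 0.1494, 0.2168]
ee_rot: [3.139, 0.0, 1.775]
wrist_force: [1.3, -0.8, 0.5]
finger_gap: 1.0
```

```bash
python3 -c "
from h import *
st=env.observe();snap('wrist','w2.png');print(st['tool_pos'],st['ee_rot'])
for t in('cap1','cart1_mid'): print(t,[(d['confidence'],d['pixel'],atz('wrist',d['pixel'],.15,st).round(4)) for d in cams.search_frame('wrist',t)])
"
```

```text
[0.57141347 0.14943317 0.21681945] [3.13886175e+00 2.19833300e-04 1.77470821e+00]
cap1 [(0.78, [313.8, 182.2], array([0.5612, 0.1978, 0.15  ])), (0.78, [144.6, 29.8], array([0.4484, 0.2691, 0.15  ])), (0.77, [315.3, 265.9], array([0.5717, 0.1505, 0.15  ])), (0.31, [314.5, 2.2], array([0.5413, 0.2958, 0.15  ])), (0.2, [239.6, 411.7], array([0.5406, 0.0259, 0.15  ]))]
cart1_mid [(0.81, [315.9, 251.9], array([0.5703, 0.159 , 0.15  ]))]
```

View pics/w2.png

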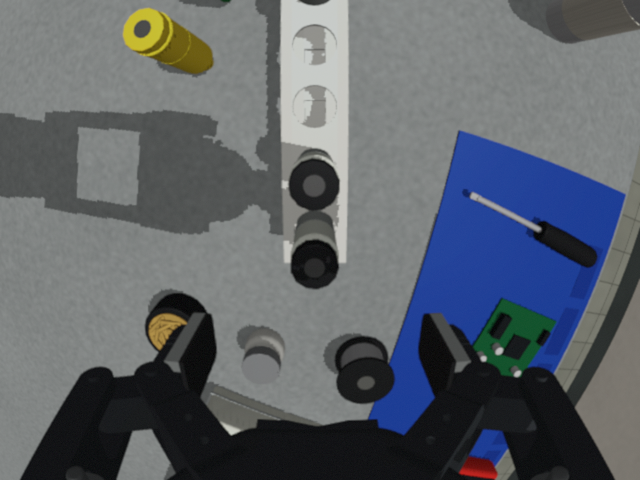

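The cap tops are at (315,264) and (314,185). The first is centred under the jaws, so I go down onto its barrel.

>>> send_rows(
  motion=[
    [[1, 0, 35], [0, 0, 0], -1],
    [[1, 0, 70], [0, 0, 0], -1],
    [[1, 0, 100], [0, 0, 0], -1],
    [[1, 0, 118], [0, 0, 0], -1],
    [[1, 0, 119], [0, 0, 0], -1],
    [[1, 0, 119], [0, 0, 0], -1],
    [[1, 0, 119], [0, 0, 0], 0],
    [[1, 0, 119], [0, 0, 0], 0.2],
    [[1, 0, 119], [0, 0, 0], 1],
    [[1, 0, 119], [0, 0, 0], 1],
    [[1, 0, 119], [0, 0, 0], 1],
    [[1, 0, 119], [0, 0, 0], 1],
  ],
  grip_force=40,
)

```text
t: 4.65
tool_pos: [0.5718, 0.1499, 0.0998]
ee_rot: [3.138, 0.0, 1.774]
wrist_force: [-2.7, 0.0, 5.9]
finger_gap: 0.342
```

>>> send_rows(
  motion=[
    [[0, 0, 0], [0, 0, 0], 1],
    [[0, 0, 0], [0, 0, 0], 1],
    [[0, 0, 0], [0, 0, 0], 1],
    [[0, 0, -4], [0, 0, 0], 1],
    [[0, 0, -8], [0, 0, 0], 1],
    [[0, 0, -12], [0, 0, 0], 1],
  ],
)

```text
t: 5.15
tool_pos: [0.5718, 0.1499, 0.112]
ee_rot: [3.138, 0.0, 1.774]
wrist_force: [-0.6, -0.3, -1.3]
finger_gap: 0.34
```

>>> send_rows(
  motion=[
    [[0, 0, -8], [0, 0, 0], 1],
    [[0, 0, -16], [0, 0, 0], 1],
    [[0, 0, -24], [0, 0, 0], 1],
    [[0, 0, -34], [0, 0, 0], 1],
    [[0, 0, -46], [0, 0, 0], 1],
    [[0, 0, -58], [0, 0, 0], 1],
    [[0, 0, -70], [0, 0, 0], 1],
    [[0, 0, -85], [0, 0, 0], 1],
    [[0, 0, -105], [0, 0, 0], 1],
    [[0, 0, -125], [0, 0, 0], 1],
    [[0, 0, -125], [0, 0, 0], 1],
    [[0, 0, -125], [0, 0, 0], 1],
  ],
)

```text
t: 6.15
tool_pos: [0.572, 0.1499, 0.2387]
ee_rot: [3.134, 0.001, 1.774]
wrist_force: [0.9, 0.3, -0.8]
finger_gap: 0.341
```

```bash
python3 -c "
from h import *
st=env.observe();a=snap('side');b=snap('wrist')
cv2.imwrite('pics/s1.png',np.hstack([cv2.resize(a[40:300,200:420],None,fx=1.8,fy=1.8),cv2.resize(b[0:480,150:500],(341,468))]))
to(.563,-.347,.240,75.1,q='well4'); to(.577,-.291,.24,75.1,q='well3')
"
```

```text
well4 shift [-485.1 -107.4   -3.8] turn [ 1.200e-01 -2.000e-02  2.652e+01]
well3 shift [-433.   -82.4   -3.7] turn [ 1.200e-01 -2.000e-02  2.652e+01]
```

View pics/s1.png

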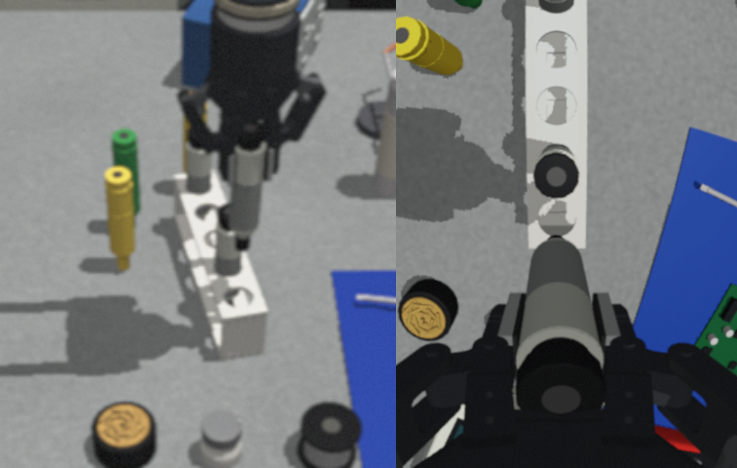

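The cartridge hangs upright with its cap on. The stand is on its feet.

>>> send_rows(
  motion=[
    [[-20, -4, 0], [0, 0, 1], 1],
    [[-60, -13, 0], [0, 0, 3], 1],
    [[-100, -22, 0], [0, 0, 6], 1],
    [[-140, -31, 0], [0, 0, 9], 1],
    [[-180, -40, 0], [0, 0, 12], 1],
    [[-220, -49, 0], [0, 0, 15], 1],
    [[-260, -58, 0], [0, 0, 18], 1],
    [[-300, -67, 0], [0, 0, 21], 1],
    [[-340, -76, 0], [0, 0, 24], 1],
    [[-380, -84, 0], [0, 0, 26.5], 1],
    [[-415, -92, 0], [0, 0, 26.5], 1],
    [[-440, -98, 0], [0, 0, 26.5], 1],
  ],
)

```text
t: 7.25
tool_pos: [0.562, -0.3044, 0.2343]
ee_rot: [-3.141, -0.001, 1.309]
wrist_force: [1.0, 0.3, -1.4]
finger_gap: 0.339
```

>>> send_rows(
  motion=[
    [[-20, 11, 0], [0, 0, 0], 1],
    [[-42, 22, 0], [0, 0, 0], 1],
    [[-42, 22, 0], [0, 0, 0], 1],
    [[-42, 22, 0], [0, 0, 0], 1],
    [[-42, 22, 0], [0, 0, 0], 1],
    [[-42, 22, 0], [0, 0, 0], 1],
  ],
)

```text
t: 7.75
tool_pos: [0.5718, -0.349, 0.2332]
ee_rot: [-3.139, -0.002, 1.31]
wrist_force: [-0.7, -0.1, -1.5]
finger_gap: 0.342
```

```bash
python3 -c "
from h import *
st=env.observe();b=snap('wrist','w3.png');print(st['tool_pos'],st['ee_rot'],st['finger_gap'])
for t in('well1','start_top'): print(t,[(d['confidence'],d['pixel'],atz('wrist',d['pixel'],.066,st).round(4)) for d in cams.search_frame('wrist',t)])
"
```

```text
[ 0.57182491 -0.34898456  0.23321383] [-3.13882735e+00 -2.35161411e-03  1.30964349e+00] 0.34150579223072575
well1 [(0.56, [259.1, 137.0], array([ 0.5472, -0.2662,  0.066 ]))]
start_top [(0.7, [193.2, 227.0], array([ 0.4688, -0.3227,  0.066 ]))]
```

View pics/w3.png

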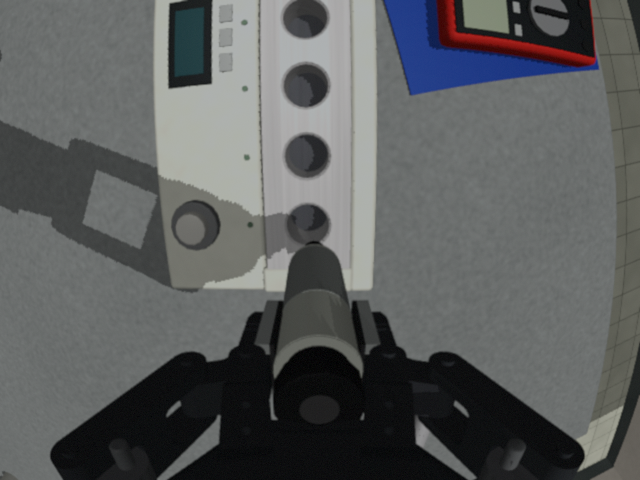

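The rims of wells 1 to 4 show at (305,18), (306,86), (307,156) and (308,223). START is at (190,224). The cartridge is held straight.

```bash
python3 -c "
from h import *
st=env.observe()
w=np.array([atz('wrist',p,.066,st)[:2] for p in((305,18),(306,86),(307.5,155.5),(308,223))]);print(w.round(4))
k=np.arange(4)
# fit 58mm pitch row
d=w[3]-w[0];a=np.arctan2(d[1],d[0]);u=np.array([np.cos(a),np.sin(a)]);c=w.mean(0)
f=np.array([c+u*.058*(i-1.5) for i in k]);print(np.degrees(a),np.linalg.norm(d)/3,f.round(4))
print('btn',atz('wrist',(189,224),.07,st))
to(*f[3],.18,np.degrees(a)+180,st)
print(proj('wrist',[st['tool_pos'][0],st['tool_pos'][1],.137],st), proj('wrist',[st['tool_pos'][0],st['tool_pos'][1],.137+.14],st))
"
```

```text
[[ 0.6092 -0.1809]
 [ 0.5951 -0.2371]
 [ 0.5815 -0.2921]
 [ 0.5671 -0.3467]]
-104.24695572997325 0.056996841777503186 [[ 0.6096 -0.1799]
 [ 0.5953 -0.2361]
 [ 0.5811 -0.2923]
 [ 0.5668 -0.3485]]
btn [ 0.46809656 -0.31927643  0.07      ]
 shift [-0.7 -5.6 54.2] turn [-0.05 -0.07 -0.69]
[314.41066101 251.81377018] [311.65216833 395.34081479]
```

```bash
python3 -c "
from h import *
st=env.observe();print(st['tool_pos'],st['ee_rot'])
T=np.array(cams.camera_info('wrist')['tool_from_camera'])
p=np.array(st['tool_pos'])+[0,0,.044]
q=Rot(st['ee_rot']).T@(p-st['tool_pos']);print(q, T[:3,:3].T@(q-T[:3,3]))
print(proj('wrist',p,st), proj('wrist',atz('wrist',(308,223),.066,st),st))
"
```

```text
[ 0.57239883 -0.34933759  0.23422266] [-3.14078603e+00 -1.13989040e-03  1.31008231e+00]
[ 5.01551665e-05 -3.54913304e-05 -4.39999571e-02] [-0.001684   -0.04740926 -0.10957966]
[311.6064209  397.83818723] [308. 223.]
```

```bash
python3 -c "
from h import *
for k in range(2): print(np.array(cams.camera_info('wrist')['tool_from_camera']).round(5)); print(env.observe()['tool_pos'])
"
```

```text
[[ 1.9000e-04  9.5067e-01  3.1021e-01  7.9110e-02]
 [ 1.0000e+00  1.0000e-04 -9.1000e-04  1.5500e-03]
 [-9.0000e-04  3.1021e-01 -9.5067e-01 -1.3347e-01]
 [ 0.0000e+00  0.0000e+00  0.0000e+00  1.0000e+00]]
[ 0.57239883 -0.34933759  0.23422266]
[[ 1.9000e-04  9.5067e-01  3.1021e-01  7.9110e-02]
 [ 1.0000e+00  1.0000e-04 -9.1000e-04  1.5500e-03]
 [-9.0000e-04  3.1021e-01 -9.5067e-01 -1.3347e-01]
 [ 0.0000e+00  0.0000e+00  0.0000e+00  1.0000e+00]]
[ 0.57239883 -0.34933759  0.23422266]
```

The wrist calibration readings wander by about 2 mm in tool y. The finger centre in the image (column 319) supports the first reading, so I correct for it. Well 4 is then about (0.5645, -0.3475), which agrees with the side camera.

>>> send_rows(
  motion=[
    [[0, -4, 15], [0, 0, 0], 1],
    [[0, -8, 35], [0, 0, 0], 1],
    [[0, -8, 50], [0, 0, 0], 1],
    [[0, -8, 60], [0, 0, 0], 1],
    [[0, -8, 60], [0, 0, 0], 1],
    [[0, -8, 60], [0, 0, 0], 1],
    [[0, -8, 60], [0, 0, 0], 1],
  ],
)

```text
t: 8.48
tool_pos: [0.5654, -0.3475, 0.1753]
ee_rot: [3.14, -0.0, 1.31]
wrist_force: [0.5, 0.1, -0.5]
finger_gap: 0.342
```

```bash
python3 -c "
from h import *
st=env.observe();b=snap('wrist');cv2.imwrite('pics/w4.png',cv2.resize(b[60:360,200:440],(640,800))[:600]) ;print(st['tool_pos'],st['ee_rot'],cams.camera_info('wrist')['tool_from_camera'][:,3])
"
```

```text
[ 0.56543833 -0.34754896  0.17531193] [ 3.14043097e+00 -2.25074097e-04  1.31039742e+00] [ 0.07911426  0.0015504  -0.13346418  1.        ]
```

View pics/w4.png

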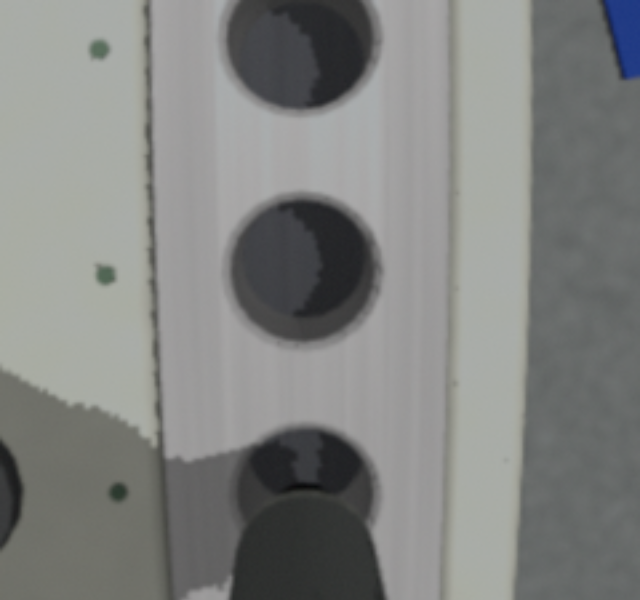

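The nozzle is at column 306 and the well 4 centre at column 306. They are also within about 1 mm along the row, so I lower it.

>>> send_rows(
  motion=[
    [[1, 0, 10], [0, 0, 0], 1],
    [[1, 0, 20], [0, 0, 0], 1],
    [[1, 0, 30], [0, 0, 0], 1],
    [[1, 0, 40], [0, 0, 0], 1],
    [[1, 0, 50], [0, 0, 0], 1],
    [[1, 0, 57], [0, 0, 0], 1],
    [[1, 0, 59], [0, 0, 0], 1],
    [[1, 0, 61], [0, 0, 0], 1],
    [[1, 0, 61], [0, 0, 0], 1],
    [[1, 0, 61], [0, 0, 0], 1],
  ],
)

```text
t: 9.37
tool_pos: [0.5663, -0.3471, 0.1149]
ee_rot: [3.139, 0.001, 1.31]
wrist_force: [-0.0, -0.5, -2.1]
finger_gap: 0.339
```

>>> send_rows(
  motion=[
    [[0, 0, 1], [0, 0, 0], 0.2],
    [[0, 0, 1], [0, 0, 0], -0.2],
    [[0, 0, 0], [0, 0, 0], -0.6],
    [[0, 0, 0], [0, 0, 0], -0.6],
    [[0, 0, 0], [0, 0, 0], -0.6],
    [[0, 0, -20], [0, 0, 0], -0.6],
    [[0, 0, -45], [0, 0, 0], -0.6],
    [[0, 0, -70], [0, 0, 0], -0.6],
    [[0, 0, -85], [0, 0, 0], -0.6],
    [[0, 0, -85], [0, 0, 0], 1],
    [[0, 0, -85], [0, 0, 0], 1],
    [[0, 0, -85], [0, 0, 0], 1],
  ],
)

```text
t: 10.37
tool_pos: [0.5653, -0.3464, 0.1988]
ee_rot: [3.141, -0.0, 1.31]
wrist_force: [0.0, -0.1, -0.5]
finger_gap: 0.379
```

>>> send_rows(
  motion=[
    [[0, 0, 0], [0, 0, 0], 1],
    [[0, 0, 0], [0, 0, 0], 1],
    [[0, 0, 0], [0, 0, 0], 1],
    [[0, 0, 0], [0, 0, 0], 1],
    [[0, 0, 0], [0, 0, 0], 1],
  ],
)

```text
t: 10.78
tool_pos: [0.5652, -0.3463, 0.1982]
ee_rot: [3.141, -0.001, 1.31]
wrist_force: [-0.3, -0.8, -0.4]
finger_gap: -0.001
```

```bash
python3 -c "
from h import *
st=env.observe();b=snap('wrist');cv2.imwrite('pics/w5.png',b) ;print(st['tool_pos'],st['ee_rot'],st['finger_gap'],st['wrist_force'])
for t in('cap1',): print(t,[(d['confidence'],d['pixel'],atz('wrist',d['pixel'],.164,st).round(4)) for d in cams.search_frame('wrist',t)])
"
```

```text
[ 0.56522804 -0.34628652  0.19819556] [ 3.14149071e+00 -7.97877469e-04  1.31027476e+00] -0.0014995706927275808 [-0.31068057 -0.82969282 -0.4230413 ]
cap1 [(0.87, [321.8, 283.8], array([ 0.5704, -0.3426,  0.164 ])), (0.6, [184.5, 239.2], array([ 0.511 , -0.3029,  0.164 ]))]
```

View pics/w5.png

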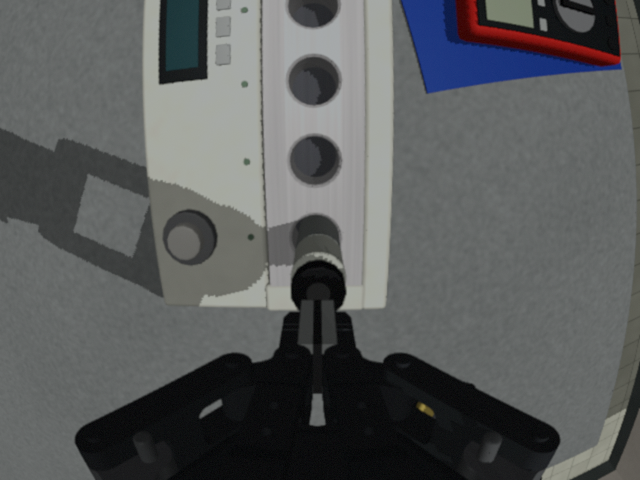

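The cartridge stands in well 4, with its cap at (319,285) just below the shut fingertips at (318,305). Next I push the cap home.

>>> send_rows(
  motion=[
    [[2, 0, 15], [0, 0, 0], 1],
    [[2, 0, 22], [0, 0, 0], 1],
    [[2, 0, 24], [0, 0, 0], 1],
    [[2, 0, 26], [0, 0, 0], 1],
    [[2, 0, 28], [0, 0, 0], 1],
    [[2, 0, 30], [0, 0, 0], 1],
    [[2, 0, 32], [0, 0, 0], 1],
    [[2, 0, 32], [0, 0, 0], 1],
  ],
)

```text
t: 11.55
tool_pos: [0.5665, -0.345, 0.1678]
ee_rot: [3.139, 0.001, 1.31]
wrist_force: [-0.1, 0.5, 4.4]
finger_gap: 0.006
```

>>> send_rows(
  motion=[
    [[0, 0, 1], [0, 0, 0], 1],
    [[0, 0, 2], [0, 0, 0], 1],
    [[0, 0, 2], [0, 0, 0], 1],
  ],
)

```text
t: 11.8
tool_pos: [0.5668, -0.3453, 0.1665]
ee_rot: [3.138, 0.001, 1.31]
wrist_force: [-0.2, 0.6, 5.1]
finger_gap: -0.001
```

>>> send_rows(
  motion=[
    [[0, 0, 1], [0, 0, 0], 1],
    [[0, 0, 2], [0, 0, 0], 1],
    [[0, 0, 3], [0, 0, 0], 1],
    [[0, 0, 3], [0, 0, 0], 1],
  ],
)

```text
t: 12.13
tool_pos: [0.5675, -0.3461, 0.1661]
ee_rot: [3.135, 0.003, 1.31]
wrist_force: [-2.5, 1.1, 13.0]
finger_gap: 0.004
```

Cap home: the force rose to 13 N and the TCP stalled at 0.166. Next cartridge B.

```bash
python3 -c "
from h import *
st=env.observe(); to(st['tool_pos'][0],st['tool_pos'][1],.24,101.5,q='up'); to(.561,.18,.24,101.5,q='B')"
```

```text
up shift [ -0.2   0.5 -73.9] turn [  0.33   0.24 -26.42]
B shift [ 506.5 -141.2  -76.2] turn [  0.33   0.24 -26.42]
```

>>> send_rows(
  motion=[
    [[0, 0, -30], [0, 0, 0], 1],
    [[0, 0, -60], [0, 0, 0], 0],
    [[20, -5, -76], [0, 0, -2], -0.8],
    [[60, -17, -76], [0, 0, -5], -1],
    [[100, -28, -76], [0, 0, -8], -1],
    [[140, -39, -76], [0, 0, -11], -1],
    [[180, -50, -76], [0, 0, -14], -1],
    [[220, -61, -76], [0, 0, -17], -1],
    [[260, -72, -76], [0, 0, -20], -1],
    [[300, -84, -76], [0, 0, -23], -1],
    [[340, -95, -76], [0, 0, -26], -1],
    [[380, -106, -76], [0, 0, -26.5], -1],
  ],
)

```text
t: 13.13
tool_pos: [0.5615, 0.0508, 0.2395]
ee_rot: [3.139, 0.005, 1.775]
wrist_force: [0.7, -0.6, 0.1]
finger_gap: 0.999
```

```bash
python3 -c "
from h import *
to(.561,.18,.24,101.5,q='B')"
```

```text
B shift [126.7  25.7  -1.1] turn [0.17 0.28 0.18]
```

>>> send_rows(
  motion=[
    [[40, 8, 0], [0, 0, 0], -1],
    [[80, 16, 0], [0, 0, 0], -1],
    [[110, 22, 0], [0, 0, 0], -1],
    [[127, 26, 0], [0, 0, 0], -1],
    [[127, 26, 0], [0, 0, 0], -1],
    [[127, 26, 0], [0, 0, 0], -1],
    [[127, 26, 0], [0, 0, 0], -1],
  ],
)

```text
t: 13.72
tool_pos: [0.5609, 0.1797, 0.2383]
ee_rot: [3.14, 0.005, 1.775]
wrist_force: [-0.4, -0.1, 0.0]
finger_gap: 1.003
```

```bash
python3 -c "
from h import *
st=env.observe();b=snap('wrist');cv2.imwrite('pics/w6.png',b) ;print(st['tool_pos'],st['ee_rot'],cams.camera_info('wrist')['tool_from_camera'][:3,3])
for t in('cap1','stand'): print(t,[(d['confidence'],d['pixel'],atz('wrist',d['pixel'],.15,st).round(4)) for d in cams.search_frame('wrist',t)])
"
```

```text
[0.56090499 0.17965207 0.23826456] [3.14007431 0.00534432 1.77450929] [ 0.07849487  0.00109726 -0.13345806]
cap1 [(0.93, [319.8, 8.8], array([0.5332, 0.329 , 0.15  ])), (0.85, [319.9, 224.8], array([0.5602, 0.1993, 0.15  ])), (0.65, [161.2, 79.0], array([0.4456, 0.2721, 0.15  ])), (0.42, [193.4, 0.3], array([0.4556, 0.3246, 0.15  ]))]
stand [(0.57, [319.5, 136.0], array([0.5489, 0.2524, 0.15  ])), (0.3, [244.6, 412.6], array([0.5324, 0.0336, 0.15  ]))]
```

View pics/w6.png

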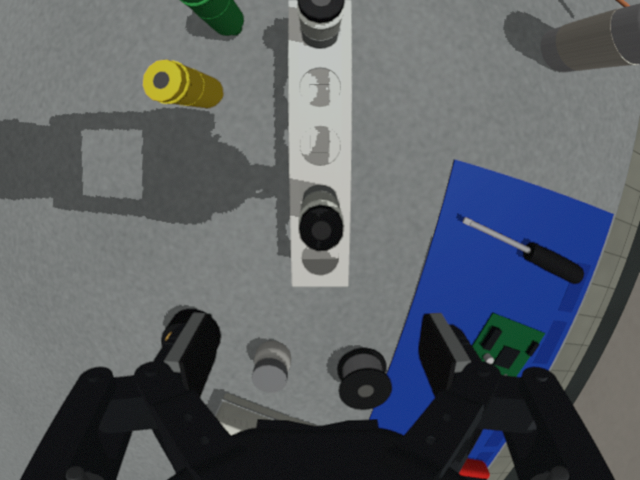

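Cap B is at (321,229), cap A at (321,8), and the stand has not moved.

```bash
python3 - <<'E'
s=open('h.py').read()
s=s.replace("i=cams.camera_info(n)","i=info(n)").replace("def ray","def info(n):\n    i=cams.camera_info(n)\n    if n=='wrist':\n        T=np.array(i['tool_from_camera']);T[1,3]=-.0007;i['tool_from_camera']=T\n    return i\ndef ray",1)
open('h.py','w').write(s)
from h import *
st=env.observe()
for p in ((321,229),(321,8)):
    c=atz('wrist',p,.15,st);print(c); to(c[0],c[1],.098,101.7,st)
E
```

```text
[0.5602358  0.19568473 0.15      ]
 shift [ 17.3   1.9 140.7] turn [ 0.14  0.29 -0.14]
[0.53281412 0.32890277 0.15      ]
 shift [153.3   1.7 140. ] turn [ 0.14  0.29 -0.14]
```

>>> send_rows(
  motion=[
    [[18, 1.5, 25], [0, 0, 0], -1],
    [[18, 1.5, 60], [0, 0, 0], -1],
    [[18, 1.5, 95], [0, 0, 0], -1],
    [[18, 1.5, 125], [0, 0, 0], -1],
    [[18, 1.5, 139], [0, 0, 0], -1],
    [[18, 1.5, 139], [0, 0, 0], -1],
    [[18, 1.5, 139], [0, 0, 0], 0],
    [[18, 1.5, 139], [0, 0, 0], 0.2],
    [[18, 1.5, 139], [0, 0, 0], 1],
    [[18, 1.5, 139], [0, 0, 0], 1],
    [[18, 1.5, 139], [0, 0, 0], 1],
    [[18, 1.5, 139], [0, 0, 0], 1],
  ],
)

```text
t: 14.87
tool_pos: [0.5605, 0.1964, 0.1013]
ee_rot: [3.137, 0.005, 1.773]
wrist_force: [-1.0, -0.5, 7.0]
finger_gap: 0.342
```

>>> send_rows(
  motion=[
    [[0, 0, 0], [0, 0, 0], 1],
    [[0, 0, 0], [0, 0, 0], 1],
    [[0, 0, 0], [0, 0, 0], 1],
    [[0, 0, -4], [0, 0, 0], 1],
    [[0, 0, -8], [0, 0, 0], 1],
    [[0, 0, -12], [0, 0, 0], 1],
  ],
)

```text
t: 15.37
tool_pos: [0.5602, 0.1964, 0.1134]
ee_rot: [3.137, 0.005, 1.773]
wrist_force: [-0.4, -0.6, 0.1]
finger_gap: 0.341
```

>>> send_rows(
  motion=[
    [[0, 0, -8], [0, 0, 0], 1],
    [[0, 0, -16], [0, 0, 0], 1],
    [[0, 0, -24], [0, 0, 0], 1],
    [[0, 0, -34], [0, 0, 0], 1],
    [[0, 0, -46], [0, 0, 0], 1],
    [[0, 0, -58], [0, 0, 0], 1],
    [[0, 0, -70], [0, 0, 0], 1],
    [[0, 0, -85], [0, 0, 0], 1],
    [[0, 0, -105], [0, 0, 0], 1],
    [[0, 0, -125], [0, 0, 0], 1],
    [[0, 0, -125], [0, 0, 0], 1],
    [[0, 0, -125], [0, 0, 0], 1],
  ],
)

```text
t: 16.37
tool_pos: [0.5602, 0.1971, 0.2401]
ee_rot: [3.134, 0.005, 1.773]
wrist_force: [0.7, 0.2, -2.2]
finger_gap: 0.343
```

```bash
python3 -c "
from h import *
st=env.observe();b=snap('wrist');cv2.imwrite('pics/w7.png',cv2.resize(b,(400,300)))
to(.5785,-.2915,.24,75.1,q='well3')
"
```

```text
well3 shift [-482.3  -79.2    0.8] turn [ 0.34  0.24 26.48]
```

View pics/w7.png

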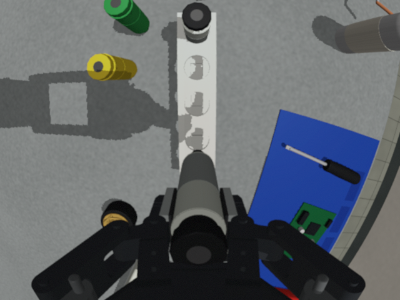

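>>> send_rows(
  motion=[
    [[-20, -4, 0], [0, 0, 1], 1],
    [[-60, -10, 0], [0, 0, 3], 1],
    [[-100, -17, 0], [0, 0, 6], 1],
    [[-140, -24, 0], [0, 0, 9], 1],
    [[-180, -30, 0], [0, 0, 12], 1],
    [[-220, -36, 0], [0, 0, 15], 1],
    [[-260, -43, 0], [0, 0, 18], 1],
    [[-300, -50, 0], [0, 0, 21], 1],
    [[-340, -56, 0], [0, 0, 24], 1],
    [[-380, -62, 0], [0, 0, 26.5], 1],
    [[-415, -68, 0], [0, 0, 26.5], 1],
    [[-440, -72, 0], [0, 0, 26.5], 1],
  ],
)

```text
t: 17.42
tool_pos: [0.576, -0.2519, 0.2387]
ee_rot: [3.137, 0.003, 1.308]
wrist_force: [1.3, 0.1, -1.7]
finger_gap: 0.343
```

```bash
python3 -c "
from h import *
to(.579,-.291,.19,75.1,q='well3')
"
```

```text
well3 shift [-36.8  12.9  48.9] turn [ 0.24  0.16 -0.16]
```

>>> send_rows(
  motion=[
    [[-15, 5, 0], [0.2, 0.2, 0], 1],
    [[-30, 10, 0], [0.2, 0.2, 0], 1],
    [[-37, 13, 10], [0.2, 0.2, 0], 1],
    [[-37, 13, 30], [0.2, 0.2, 0], 1],
    [[-37, 13, 50], [0.2, 0.2, 0], 1],
    [[-37, 13, 60], [0.2, 0.2, 0], 1],
    [[-37, 13, 60], [0.2, 0.2, 0], 1],
    [[-37, 13, 60], [0.2, 0.2, 0], 1],
  ],
)

```text
t: 18.08
tool_pos: [0.5788, -0.2901, 0.1779]
ee_rot: [-3.14, -0.002, 1.309]
wrist_force: [0.6, -0.4, -1.1]
finger_gap: 0.344
```

```bash
python3 -c "
from h import *
st=env.observe();b=snap('wrist');cv2.imwrite('pics/w8.png',cv2.resize(b[100:340,200:440],(600,600))) ;print(st['tool_pos'],st['ee_rot'])
"
```

```text
[ 0.57881641 -0.29010559  0.17786237] [-3.14003068e+00 -1.75466388e-03  1.30882748e+00]
```

View pics/w8.png

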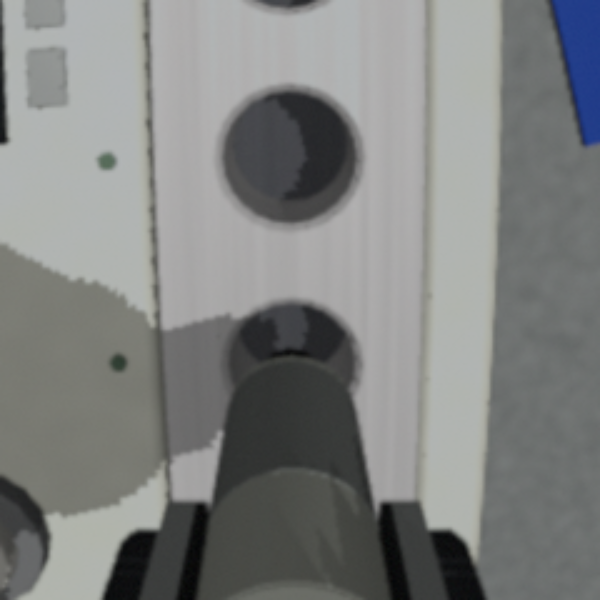

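The nozzle, column 291, lies over the centre of well 3, column 292.

>>> send_rows(
  motion=[
    [[0.5, 0, 10], [0, 0, 0], 1],
    [[0.5, 0, 20], [0, 0, 0], 1],
    [[0.5, 0, 30], [0, 0, 0], 1],
    [[0.5, 0, 40], [0, 0, 0], 1],
    [[0.5, 0, 50], [0, 0, 0], 1],
    [[0.5, 0, 58], [0, 0, 0], 1],
    [[0.5, 0, 61], [0, 0, 0], 1],
    [[0.5, 0, 63], [0, 0, 0], 1],
    [[0.5, 0, 63], [0, 0, 0], 1],
    [[0.5, 0, 63], [0, 0, 0], 1],
  ],
)

```text
t: 18.97
tool_pos: [0.5801, -0.2905, 0.1164]
ee_rot: [3.139, -0.0, 1.309]
wrist_force: [-0.1, -0.9, -0.4]
finger_gap: 0.346
```

>>> send_rows(
  motion=[
    [[0, 0, 1], [0, 0, 0], 0.2],
    [[0, 0, 1], [0, 0, 0], -0.2],
    [[0, 0, 0], [0, 0, 0], -0.6],
    [[0, 0, 0], [0, 0, 0], -0.6],
    [[0, 0, 0], [0, 0, 0], -0.6],
    [[0, 0, -20], [0, 0, 0], -0.6],
    [[0, 0, -45], [0, 0, 0], -0.6],
    [[0, 0, -70], [0, 0, 0], -0.6],
    [[0, 0, -83], [0, 0, 0], -0.6],
    [[0, 0, -83], [0, 0, 0], 1],
    [[0, 0, -83], [0, 0, 0], 1],
    [[0, 0, -83], [0, 0, 0], 1],
  ],
)

```text
t: 19.97
tool_pos: [0.5792, -0.29, 0.1982]
ee_rot: [3.141, -0.001, 1.309]
wrist_force: [-0.1, -0.0, 0.1]
finger_gap: 0.379
```

>>> send_rows(
  motion=[
    [[0, 0, 0], [0, 0, 0], 1],
    [[0, 0, 0], [0, 0, 0], 1],
    [[0, 0, 0], [0, 0, 0], 1],
    [[0, 0, 0], [0, 0, 0], 1],
    [[0, 0, 0], [0, 0, 0], 1],
  ],
)

```text
t: 20.38
tool_pos: [0.5791, -0.2899, 0.1977]
ee_rot: [-3.141, -0.001, 1.309]
wrist_force: [-0.7, 0.4, -0.8]
finger_gap: 0.003
```

```bash
python3 -c "
from h import *
st=env.observe();b=snap('wrist');cv2.imwrite('pics/w9.png',cv2.resize(b,(400,300))) ;print(st['tool_pos'],st['ee_rot'])
for t in('cap1',): print(t,[(d['confidence'],d['pixel'],atz('wrist',d['pixel'],.164,st).round(4)) for d in cams.search_frame('wrist',t)])
"
```

```text
[ 0.57908749 -0.28990625  0.19770386] [-3.14096436e+00 -1.39469169e-03  1.30867329e+00]
cap1 [(0.82, [319.3, 280.7], array([ 0.5814, -0.2835,  0.164 ]))]
```

>>> send_rows(
  motion=[
    [[2, 0, 15], [0, 0, 0], 1],
    [[2, 0, 22], [0, 0, 0], 1],
    [[2, 0, 24], [0, 0, 0], 1],
    [[2, 0, 26], [0, 0, 0], 1],
    [[2, 0, 28], [0, 0, 0], 1],
    [[2, 0, 30], [0, 0, 0], 1],
    [[2, 0, 32], [0, 0, 0], 1],
    [[2, 0, 34], [0, 0, 0], 1],
    [[2, 0, 34], [0, 0, 0], 1],
  ],
)

```text
t: 21.23
tool_pos: [0.5808, -0.2889, 0.1661]
ee_rot: [3.138, 0.0, 1.309]
wrist_force: [-0.3, 0.9, 6.9]
finger_gap: -0.0
```

>>> send_rows(
  motion=[
    [[0, 0, 1], [0, 0, 0], 1],
    [[0, 0, 2], [0, 0, 0], 1],
    [[0, 0, 3], [0, 0, 0], 1],
    [[0, 0, 3], [0, 0, 0], 1],
  ],
)

```text
t: 21.57
tool_pos: [0.5823, -0.2901, 0.1661]
ee_rot: [3.133, 0.002, 1.309]
wrist_force: [-1.3, 1.0, 11.7]
finger_gap: 0.001
```

Home again (stalled at 0.166, 12 N). Now cartridge A.

```bash
python3 -c "
from h import *
to(.534,.31,.24,101.6,q='A')"
```

```text
A shift [ 566.9 -201.5  -76.9] turn [  0.43   0.24 -26.62]
```

>>> send_rows(
  motion=[
    [[0, 0, -30], [0, 0, 0], 1],
    [[0, 0, -60], [0, 0, 0], 0],
    [[20, -7, -77], [0, 0, -2], -0.8],
    [[59, -21, -77], [0, 0, -5], -1],
    [[98, -35, -77], [0, 0, -8], -1],
    [[137, -49, -77], [0, 0, -11], -1],
    [[176, -63, -77], [0, 0, -14], -1],
    [[215, -77, -77], [0, 0, -17], -1],
    [[254, -90, -77], [0, 0, -20], -1],
    [[293, -104, -77], [0, 0, -23], -1],
    [[332, -118, -77], [0, 0, -26], -1],
    [[370, -132, -77], [0, 0, -26.5], -1],
  ],
)

```text
t: 22.57
tool_pos: [0.5495, 0.1038, 0.2411]
ee_rot: [3.135, 0.006, 1.773]
wrist_force: [-0.1, 0.2, 0.1]
finger_gap: 1.003
```

```bash
python3 -c "
from h import *
to(.534,.31,.24,101.6,q='A')"
```

```text
A shift [2.051e+02 2.620e+01 1.000e-01] turn [ 0.37  0.32 -0.02]
```

>>> send_rows(
  motion=[
    [[40, 5, 0], [0.3, 0.3, 0], -1],
    [[80, 10, 0], [0.3, 0.3, 0], -1],
    [[120, 15, 0], [0.3, 0.3, 0], -1],
    [[155, 20, 0], [0.3, 0.3, 0], -1],
    [[185, 24, 0], [0.3, 0.3, 0], -1],
    [[205, 26, 0], [0.3, 0.3, 0], -1],
    [[205, 26, 0], [0.3, 0.3, 0], -1],
    [[205, 26, 0], [0.3, 0.3, 0], -1],
    [[205, 26, 0], [0.3, 0.3, 0], -1],
  ],
)

```text
t: 23.32
tool_pos: [0.5337, 0.3092, 0.2397]
ee_rot: [3.141, 0.001, 1.773]
wrist_force: [-0.3, 0.4, 0.4]
finger_gap: 1.0
```

```bash
python3 -c "
from h import *
st=env.observe();b=snap('wrist');cv2.imwrite('pics/w10.png',b) ;print(st['tool_pos'],st['ee_rot'],cams.camera_info('wrist')['tool_from_camera'][:3,3])
for t in('cap1','stand'): print(t,[(d['confidence'],d['pixel'],atz('wrist',d['pixel'],.15,st).round(4)) for d in cams.search_frame('wrist',t)])
"
```

```text
[0.53366919 0.30923423 0.23974761] [3.14120850e+00 1.09083207e-03 1.77312488e+00] [ 0.07849153  0.00110051 -0.13346492]
cap1 [(0.91, [321.2, 212.1], array([0.5303, 0.3366, 0.15  ])), (0.74, [176.9, 268.0], array([0.4423, 0.2801, 0.15  ])), (0.71, [341.1, 80.7], array([0.5255, 0.4173, 0.15  ])), (0.69, [195.2, 172.9], array([0.4483, 0.3462, 0.15  ]))]
stand [(0.96, [319.4, 289.7], array([0.5398, 0.2851, 0.15  ]))]
```

View pics/w10.png

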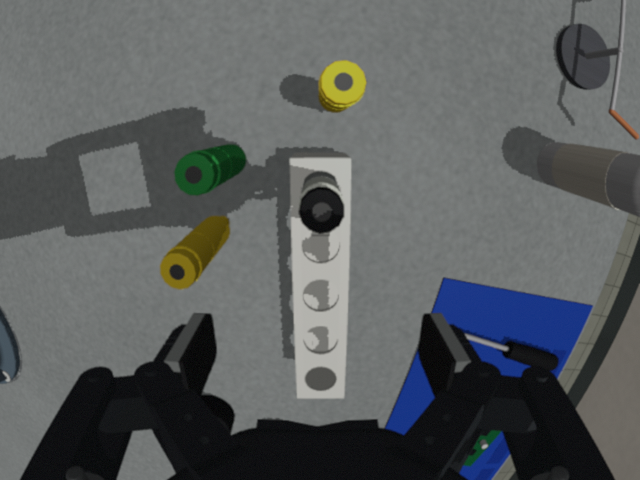

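Cap A is at (321.5,211). The green look-alike at (193,175) and the yellow one at (178,270) are clear of the jaws, and I keep the jaws part-shut for margin.

```bash
python3 -c "
from h import *
st=env.observe();c=atz('wrist',(321.5,211),.15,st);print(c); to(c[0],c[1],.1,101.6,st)"
```

```text
[0.53089284 0.33653305 0.15      ]
 shift [ 28.2   2.3 140. ] turn [ 0.05  0.04 -0.11]
```

>>> send_rows(
  motion=[
    [[28, 2, 25], [0, 0, 0], -0.6],
    [[28, 2, 60], [0, 0, 0], -0.6],
    [[28, 2, 95], [0, 0, 0], -0.6],
    [[28, 2, 125], [0, 0, 0], -0.6],
    [[28, 2, 140], [0, 0, 0], -0.6],
    [[28, 2, 140], [0, 0, 0], -0.6],
    [[28, 2, 140], [0, 0, 0], 0],
    [[28, 2, 140], [0, 0, 0], 0.2],
    [[28, 2, 140], [0, 0, 0], 1],
    [[28, 2, 140], [0, 0, 0], 1],
    [[28, 2, 140], [0, 0, 0], 1],
    [[28, 2, 140], [0, 0, 0], 1],
  ],
)

```text
t: 24.47
tool_pos: [0.5316, 0.3366, 0.1021]
ee_rot: [3.138, 0.0, 1.771]
wrist_force: [-0.9, -0.1, 6.8]
finger_gap: 0.341
```

>>> send_rows(
  motion=[
    [[0, 0, 0], [0, 0, 0], 1],
    [[0, 0, 0], [0, 0, 0], 1],
    [[0, 0, 0], [0, 0, 0], 1],
    [[0, 0, -4], [0, 0, 0], 1],
    [[0, 0, -8], [0, 0, 0], 1],
    [[0, 0, -12], [0, 0, 0], 1],
  ],
)

```text
t: 24.97
tool_pos: [0.5315, 0.3366, 0.1143]
ee_rot: [3.138, 0.0, 1.772]
wrist_force: [0.1, 0.6, -1.5]
finger_gap: 0.341
```

>>> send_rows(
  motion=[
    [[0, 0, -8], [0, 0, 0], 1],
    [[0, 0, -16], [0, 0, 0], 1],
    [[0, 0, -24], [0, 0, 0], 1],
    [[0, 0, -34], [0, 0, 0], 1],
    [[0, 0, -46], [0, 0, 0], 1],
    [[0, 0, -58], [0, 0, 0], 1],
    [[0, 0, -70], [0, 0, 0], 1],
    [[0, 0, -85], [0, 0, 0], 1],
    [[0, 0, -105], [0, 0, 0], 1],
    [[0, 0, -125], [0, 0, 0], 1],
    [[0, 0, -125], [0, 0, 0], 1],
    [[0, 0, -125], [0, 0, 0], 1],
  ],
)

```text
t: 25.97
tool_pos: [0.5318, 0.3369, 0.241]
ee_rot: [3.134, -0.0, 1.772]
wrist_force: [-0.2, 0.3, -1.7]
finger_gap: 0.341
```

```bash
python3 -c "
from h import *
st=env.observe();b=snap('wrist');cv2.imwrite('pics/w11.png',cv2.resize(b,(400,300)))
to(.5935,-.2345,.24,75.1,q='well2')
"
```

```text
well2 shift [-5.72e+02 -5.23e+01 -5.00e-01] turn [ 0.23 -0.03 26.4 ]
```

View pics/w11.png

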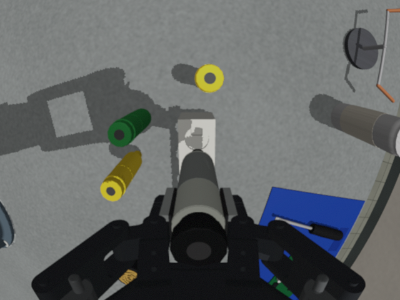

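Cartridge A is held straight and the stand is upright. It goes to well 2 by the row step from wells 4 and 3.

>>> send_rows(
  motion=[
    [[-20, -2, 0], [0, 0, 1], 1],
    [[-60, -5, 0], [0, 0, 3], 1],
    [[-100, -9, 0], [0, 0, 6], 1],
    [[-140, -13, 0], [0, 0, 9], 1],
    [[-180, -16, 0], [0, 0, 12], 1],
    [[-220, -20, 0], [0, 0, 15], 1],
    [[-260, -24, 0], [0, 0, 18], 1],
    [[-300, -27, 0], [0, 0, 21], 1],
    [[-340, -31, 0], [0, 0, 24], 1],
    [[-380, -35, 0], [0, 0, 26.4], 1],
    [[-420, -38, 0], [0, 0, 26.4], 1],
    [[-460, -42, 0], [0, 0, 26.4], 1],
  ],
)

```text
t: 27.02
tool_pos: [0.5802, -0.1243, 0.2377]
ee_rot: [3.141, -0.002, 1.31]
wrist_force: [1.4, 0.2, -0.9]
finger_gap: 0.337
```

```bash
python3 -c "
from h import *
to(.594,-.234,.18,75.1,q='well2')
"
```

```text
well2 shift [-102.6   41.5   57.5] turn [ 0.01 -0.12 -0.02]
```

>>> send_rows(
  motion=[
    [[-35, 14, 0], [0, 0, 0], 1],
    [[-70, 28, 0], [0, 0, 0], 1],
    [[-92, 38, 0], [0, 0, 0], 1],
    [[-102.5, 41.5, 15], [0, 0, 0], 1],
    [[-102.5, 41.5, 40], [0, 0, 0], 1],
    [[-102.5, 41.5, 58], [0, 0, 0], 1],
    [[-102.5, 41.5, 58], [0, 0, 0], 1],
    [[-102.5, 41.5, 58], [0, 0, 0], 1],
    [[-102.5, 41.5, 58], [0, 0, 0], 1],
  ],
)

```text
t: 27.77
tool_pos: [0.5942, -0.2338, 0.1795]
ee_rot: [3.142, -0.002, 1.311]
wrist_force: [0.5, 0.3, -0.9]
finger_gap: 0.341
```

```bash
python3 -c "
from h import *
st=env.observe();b=snap('wrist');cv2.imwrite('pics/w12.png',cv2.resize(b[100:340,200:440],(600,600))) ;print(st['tool_pos'],st['ee_rot'])
"
```

```text
[ 0.59416321 -0.23380896  0.17945621] [ 3.14151993e+00 -2.17915971e-03  1.31066027e+00]
```

View pics/w12.png

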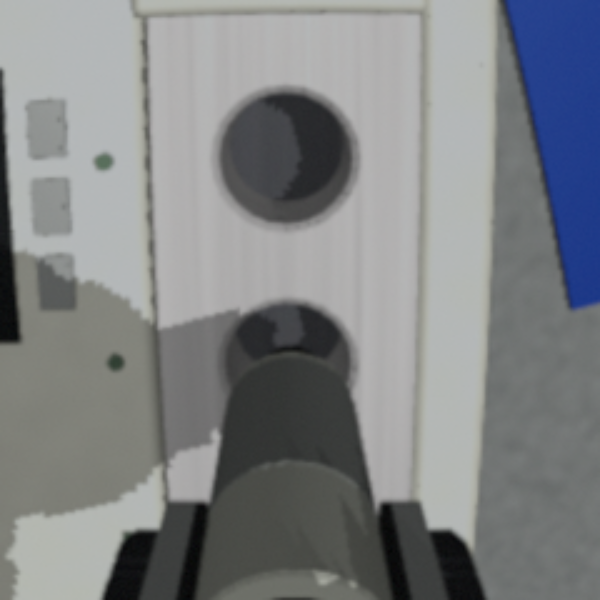

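The nozzle, column 291, is centred over well 2, column 290. I lower it to about TCP 0.116.

>>> send_rows(
  motion=[
    [[0.5, -0.5, 10], [0, 0, 0], 1],
    [[0.5, -0.5, 20], [0, 0, 0], 1],
    [[0.5, -0.5, 30], [0, 0, 0], 1],
    [[0.5, -0.5, 40], [0, 0, 0], 1],
    [[0.5, -0.5, 50], [0, 0, 0], 1],
    [[0.5, -0.5, 58], [0, 0, 0], 1],
    [[0.5, -0.5, 62], [0, 0, 0], 1],
    [[0.5, -0.5, 64], [0, 0, 0], 1],
    [[0.5, -0.5, 64], [0, 0, 0], 1],
    [[0.5, -0.5, 64], [0, 0, 0], 1],
  ],
)

```text
t: 28.65
tool_pos: [0.5939, -0.2336, 0.1158]
ee_rot: [3.141, -0.001, 1.311]
wrist_force: [-2.0, -2.5, -1.4]
finger_gap: 0.34
```

>>> send_rows(
  motion=[
    [[0, 0, 1], [0, 0, 0], 0.2],
    [[0, 0, 1], [0, 0, 0], -0.2],
    [[0, 0, 0], [0, 0, 0], -0.6],
    [[0, 0, 0], [0, 0, 0], -0.6],
    [[0, 0, 0], [0, 0, 0], -0.6],
    [[0, 0, -20], [0, 0, 0], -0.6],
    [[0, 0, -45], [0, 0, 0], -0.6],
    [[0, 0, -70], [0, 0, 0], -0.6],
    [[0, 0, -82], [0, 0, 0], -0.6],
    [[0, 0, -82], [0, 0, 0], 1],
    [[0, 0, -82], [0, 0, 0], 1],
    [[0, 0, -82], [0, 0, 0], 1],
  ],
)

```text
t: 29.65
tool_pos: [0.5929, -0.2331, 0.1964]
ee_rot: [-3.14, -0.002, 1.311]
wrist_force: [0.3, 0.7, 0.1]
finger_gap: 0.379
```

>>> send_rows(
  motion=[
    [[0, 0, 0], [0, 0, 0], 1],
    [[0, 0, 0], [0, 0, 0], 1],
    [[0, 0, 0], [0, 0, 0], 1],
    [[0, 0, 0], [0, 0, 0], 1],
    [[0, 0, 0], [0, 0, 0], 1],
  ],
)

```text
t: 30.07
tool_pos: [0.5928, -0.233, 0.1959]
ee_rot: [-3.139, -0.002, 1.311]
wrist_force: [-0.6, 0.3, -0.7]
finger_gap: -0.0
```

```bash
python3 -c "
from h import *
st=env.observe();b=snap('wrist','w13.png') ;print(st['tool_pos'],st['ee_rot'])
for t in('cap1',): print(t,[(d['confidence'],d['pixel'],atz('wrist',d['pixel'],.164,st).round(4)) for d in cams.search_frame('wrist',t)])
"
```

```text
[ 0.59280127 -0.2330436   0.19587422] [-3.13886935e+00 -2.14755719e-03  1.31099287e+00]
cap1 [(0.87, [317.8, 282.3], array([ 0.5943, -0.2265,  0.164 ])), (0.49, [319.8, 422.4], array([ 0.5714, -0.3178,  0.164 ]))]
```

>>> send_rows(
  motion=[
    [[2, 0, 13], [0, 0, 0], 1],
    [[2, 0, 20], [0, 0, 0], 1],
    [[2, 0, 22], [0, 0, 0], 1],
    [[2, 0, 24], [0, 0, 0], 1],
    [[2, 0, 26], [0, 0, 0], 1],
    [[2, 0, 28], [0, 0, 0], 1],
    [[2, 0, 30], [0, 0, 0], 1],
    [[2, 0, 32], [0, 0, 0], 1],
    [[2, 0, 32], [0, 0, 0], 1],
  ],
)

```text
t: 30.92
tool_pos: [0.5947, -0.2319, 0.1661]
ee_rot: [3.14, -0.001, 1.311]
wrist_force: [-0.0, 0.6, 6.2]
finger_gap: -0.006
```

>>> send_rows(
  motion=[
    [[0, 0, 1], [0, 0, 0], 1],
    [[0, 0, 2], [0, 0, 0], 1],
    [[0, 0, 3], [0, 0, 0], 1],
    [[0, 0, 3], [0, 0, 0], 1],
  ],
)

```text
t: 31.25
tool_pos: [0.5966, -0.2332, 0.1661]
ee_rot: [3.134, 0.001, 1.311]
wrist_force: [-0.8, 0.5, 11.4]
finger_gap: 0.0
```

```bash
python3 -c "
from h import *
to(.4667,-.320,.24,75.1,q='btn')
"
```

```text
btn shift [-117.4 -102.6  -74.6] turn [0.44 0.06 0.01]
```

>>> send_rows(
  motion=[
    [[0, 0, -30], [0, 0, 0], 1],
    [[0, 0, -60], [0, 0, 0], 1],
    [[-10, -9, -75], [0.4, 0, 0], 1],
    [[-40, -35, -75], [0.4, 0, 0], 1],
    [[-70, -61, -75], [0.4, 0, 0], 1],
    [[-95, -83, -75], [0.4, 0, 0], 1],
    [[-117, -102, -75], [0.4, 0, 0], 1],
    [[-117, -102, -75], [0.4, 0, 0], 1],
    [[-117, -102, -75], [0.4, 0, 0], 1],
    [[-117, -102, -75], [0.4, 0, 0], 1],
  ],
)

```text
t: 32.08
tool_pos: [0.4677, -0.3198, 0.2405]
ee_rot: [3.14, 0.001, 1.31]
wrist_force: [0.6, -0.8, -0.0]
finger_gap: -0.003
```

```bash
python3 -c "
from h import *
st=env.observe();a=snap('side');t=snap('top');w=snap('wrist')
print(st['tool_pos'])
for n in('side','wrist'): print(n,[(d['confidence'],d['pixel'],atz(n,d['pixel'],.072,st).round(4)) for d in cams.search_frame(n,'start_top')])
print([(d['confidence'],d['pixel'],atz('side',d['pixel'],.158).round(3)) for d in cams.search_frame('side','cap1')])
cv2.imwrite('pics/f.png',np.hstack([a[260:480,160:480],t[150:370,380:640],cv2.resize(w,(293,220))])[:, :800])
"
```

```text
[ 0.46766232 -0.31980363  0.24045702]
side [(0.76, [275.4, 446.8], array([ 0.4679, -0.3208,  0.072 ])), (0.35, [356.3, 400.7], array([ 0.5853, -0.256 ,  0.072 ])), (0.3, [328.7, 413.3], array([ 0.5439, -0.2743,  0.072 ]))]
wrist [(0.91, [319.0, 224.8], array([ 0.4689, -0.3209,  0.072 ]))]
[(0.8, [350.7, 442.5], array([ 0.565, -0.349,  0.158])), (0.71, [364.3, 361.3], array([ 0.591, -0.238,  0.158])), (0.71, [330.2, 413.4], array([ 0.541, -0.311,  0.158])), (0.64, [356.9, 399.3], array([ 0.577, -0.293,  0.158])), (0.44, [305.8, 95.7], array([0.522, 0.386, 0.158]))]
```

View pics/f.png

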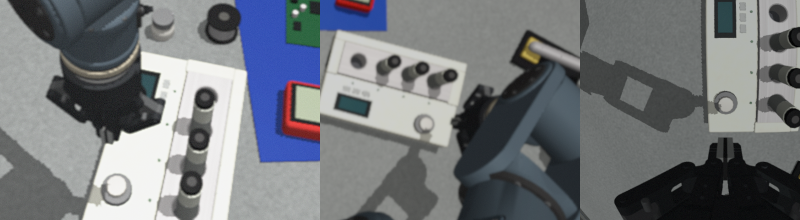

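The view shows three cartridges standing in wells 2, 3 and 4 with their caps down. START lies under the tool, and both cameras put it at about (0.468, -0.321). Down to press.

>>> send_rows(
  motion=[
    [[-1, 0, 35], [0, 0, 0], 1],
    [[-1, 0, 70], [0, 0, 0], 1],
    [[-1, 0, 105], [0, 0, 0], 1],
    [[-1, 0, 130], [0, 0, 0], 1],
    [[-1, 0, 140], [0, 0, 0], 1],
    [[-1, 0, 145], [0, 0, 0], 1],
    [[-1, 0, 148], [0, 0, 0], 1],
    [[-1, 0, 148], [0, 0, 0], 1],
  ],
)

```text
t: 33.05
tool_pos: [0.4687, -0.3207, 0.093]
ee_rot: [3.139, 0.002, 1.313]
wrist_force: [0.4, 0.2, -0.2]
finger_gap: -0.001
```

>>> send_rows(
  motion=[
    [[0, 0, 2], [0, 0, 0], 1],
    [[0, 0, 4], [0, 0, 0], 1],
    [[0, 0, 6], [0, 0, 0], 1],
    [[0, 0, 8], [0, 0, 0], 1],
    [[0, 0, 8], [0, 0, 0], 1],
  ],
)

```text
t: 33.47
tool_pos: [0.4697, -0.3217, 0.0858]
ee_rot: [3.136, 0.003, 1.313]
wrist_force: [1.8, -0.1, 3.6]
finger_gap: -0.0
```

>>> send_rows(
  motion=[
    [[-1, 0, 2], [0, 0, 0], 1],
    [[-1, 0, 4], [0, 0, 0], 1],
    [[-1, 0, 5], [0, 0, 0], 1],
    [[-1, 0, 5], [0, 0, 0], 1],
  ],
)

```text
t: 33.8
tool_pos: [0.4696, -0.3222, 0.0838]
ee_rot: [3.136, 0.003, 1.313]
wrist_force: [-2.8, 4.0, 21.9]
finger_gap: -0.001
```

>>> send_rows(
  motion=[
    [[0, 0, -10], [0, 0, 0], 1],
    [[0, 0, -30], [0, 0, 0], 1],
    [[0, 0, -65], [0, 0, 0], 1],
    [[0, 0, -100], [0, 0, 0], 1],
    [[0, 0, -140], [0, 0, 0], 1],
    [[0, 0, -160], [0, 0, 0], 1],
    [[0, 0, -160], [0, 0, 0], 1],
    [[0, 0, -160], [0, 0, 0], 1],
  ],
)

```text
t: 34.47
tool_pos: [0.4688, -0.3217, 0.2446]
ee_rot: [3.134, 0.004, 1.313]
wrist_force: [-0.4, -0.1, -0.6]
finger_gap: -0.002
```

```bash
python3 -c "
from h import *
st=env.observe();a=snap('side')
print(st['t'],st['tool_pos'],st['wrist_force'])
for n in('start_top','cap1','stand'): print(n,[(d['confidence'],d['pixel']) for d in cams.search_frame('side',n)])
cv2.imwrite('pics/end.png',a)
"
```

```text
34.4667 [ 0.46883759 -0.32166478  0.24460121] [-0.39469296 -0.07681581 -0.61113322]
start_top [(0.82, [275.6, 448.0]), (0.33, [355.3, 399.8])]
cap1 [(0.63, [348.7, 441.6]), (0.61, [329.0, 412.4]), (0.58, [358.3, 400.3]), (0.53, [364.3, 362.1]), (0.51, [305.6, 95.8])]
stand [(0.95, [338.8, 218.7])]
```

The picture limit is reached. The network's stand pixel has shifted since the start, so I check the stand numerically for a knock or occlusion.

```bash
python3 -c "
from h import *
t=snap('top','top_end.png')
for n,f in(('top0',0),('top_end',0),('side0',1),('end',1)):
    g=cv2.imread('pics/'+n+'.png'); r=(slice(90,260),slice(240,420)) if f else (slice(170,300),slice(120,320))
    h=cv2.cvtColor(g,cv2.COLOR_BGR2HSV)[r]; m=((h[...,2]>165)&(h[...,1]<40)).astype(np.uint8)
    k,l,s,c=cv2.connectedComponentsWithStats(cv2.morphologyEx(m,cv2.MORPH_CLOSE,np.ones((5,5))))
    print(n,[(s[i].tolist(),c[i].round(0).tolist()) for i in range(1,k) if s[i,4]>80])
print([(d['confidence'],d['pixel'],atz('top',d['pixel'],.07).round(3)) for d in cams.search_frame('top','stand')])
"
```

```text
top0 [([151, 43, 13, 24, 161], [158.0, 54.0]), ([128, 46, 15, 25, 179], [137.0, 57.0]), ([58, 51, 63, 32, 1219], [93.0, 67.0])]
top_end [([50, 42, 114, 45, 2804], [107.0, 65.0])]
side0 [([60, 44, 27, 71, 915], [73.0, 79.0]), ([75, 104, 35, 23, 267], [95.0, 119.0])]
end [([24, 0, 39, 43, 810], [47.0, 14.0]), ([60, 0, 120, 170, 10909], [121.0, 85.0])]
[(0.64, [227.5, 232.7], array([0.55 , 0.242, 0.07 ]))]
```

```bash
python3 -c "
from h import *
print(env.close_job())"
```

```text
the job is handed in; nothing more can be done
None
```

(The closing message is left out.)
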